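# Close the double-lidded tin and lift off its outer lid

## Task

The tin's two lids, one nested over the other, are clipped to the lid stand: press the stand's trip lever down through its whole stroke until it stays down, pick the two lids up together by the rim of the inner lid, and lower them without dropping onto the open steel tin until the inner lid sits fully home. Let go, then take the outer lid by its knob and lift it off alone, straight up, leaving the inner lid undisturbed in the tin. Finish while holding the outer lid still and level about a hand's breadth above where it sat, and do not knock the tin or the other things about.

Things in the scene. Friction and masses are not known exactly. Their poses are not given: they have to be found in the camera images.
- stand: Lid stand, screwed down: an aluminium base plate 150 x 76 x 6 mm carrying an open round cup (outer diameter 60, inner 54, rim 35 mm above the shelf) that holds the nested lids. Origin: on the shelf, on the cup's axis. Its -x axis points from the cup to the trip lever; the plate reaches 115 mm that way and 35 mm the other.
- trip (a joint): Trip lever of the stand, a steel bell crank 14 mm wide, hinged 45 mm from the cup's axis, 13 mm up. 0 = its hook reaches over the inner lid's rim. 0.5 rad = fully pressed, hook swung clear, outward. It takes 4 N down on the pad at first, rising to 6 to 7 N at the stop as its spring winds up; a friction catch in the hinge then keeps it where it was left.
- trip_pad (a point): Middle of the top face of the lever's black push pad (30 x 30 mm), 100 mm from the cup's axis along the stand's -x, 43 mm above the shelf when up. Pushed down from above it goes down 30 mm and about 8 mm further out to the end of its stroke.
- inner_lid: Inner lid, plain aluminium: plug, diameter 50, 0 to 10 mm above its origin, lower edge chamfered 3.5 mm; round rim, diameter 62, 10 to 20 mm (grip here to carry both lids); boss, diameter 40, 20 to 30 mm, hidden in the outer lid. Origin: centre of the plug's underside, z up: 25 mm above the shelf on the stand, 50 mm when home in the tin. About 150 g.
- outer_lid: Outer lid, a steel cap (outer diameter 52, inner 44, height 16 mm, 12 mm deep inside) with a wooden knob, diameter 20, 16 to 38 mm above the origin. Origin: centre of the skirt's lower edge, z up. It sits loosely over the inner lid's boss, skirt on the inner lid's rim, origin 20 mm above the inner lid's; carried along when the inner lid is carried level. About 120 g.
- tin: Open plain steel tin, loose, upright, outer diameter 60, inner 54, height 60 mm, 600 g. Origin: centre of its underside. The inner lid's plug goes into the mouth, with 2 mm to spare all round, until its rim rests on the tin's rim.
- flask: Bystander: steel hip flask standing, 26 x 90 x 119 mm high. Origin: centre of its underside.
- vase: Bystander: white ceramic vase, 84 mm across, 115 mm high. Origin: centre of its underside.
- scent: Bystander: amber glass scent jar, diameter 42, 85 mm high. Origin: centre of its underside.
- dish: Bystander: small ceramic ring dish, diameter 76, 18 mm high. Origin: centre of its underside.
- brush: Bystander: wooden clothes brush, 150 x 45 x 30 mm high, bristles down, long along its x. Origin: centre of its underside.
- cream: Bystander: white cream jar, diameter 54, 50 mm high. Origin: centre of its underside.
- jewel_box: Bystander, fixed: clear acrylic jewelry box, 100 x 150 x 60 mm high with its closed swing lid and a knob in front. Origin: centre of its underside.
Mind the look-alikes: they are no part of the job. What is shaped like the inner_lid but red is not meant. Of the things that look like the stand, the larger one is meant.

How it is judged:
By the outcome, as a careful person would: the job done as asked, in the order asked, and still so for the second after the job is handed in, while the arm keeps its last pose, push and grip.
It also fails if it takes over 69 s, if anything falls off the work surface, if the arm or the gripper's body presses on something with over 40 N, if the wrist force passes 120 N, or if a joint passes its speed limit or range.

## Robot

A 6-joint arm with a two-finger parallel gripper is mounted at the origin on the work surface. World frame = base frame: x ahead of the robot, y to its left, z up, the work surface at z = 0. Lengths are in m, angles in rad, forces in N, time in s.
With the tool pointing down it reaches from about 0.3 to 0.85 m from the base axis. Payload 4.2 kg.
Tool frame: the origin (TCP) lies at the centre of the arm's flange, where the gripper is bolted on; the fingertips stand 191 mm ahead of it and the grasp point (between the pads) lies 172 mm ahead of it; z points along the fingers, y is the line along which they close (so a half turn about z gives the same grasp; the last joint's range is limited). The gripper opens to 91 mm and grips with 3 to 60 N. Pads are 32 mm wide; open, the fingers measure 118 mm over their backs; the gripper's body (76 mm by 178 mm) begins 60 mm behind the grasp point.
Start: joints at [-1.309, 0.32, 1.565, -0, 1.257, -0.02], TCP at [0.16, -0.552, 0.405] pointing down, gripper open.
Joint ranges: [-3.11, 3.11], [-0.84, 2.01], [0.21, 2.61], [-1.34, 4.49], [0.05, 2.63], [-2.56, 2.56]. Speed limits (rad/s): [2.57, 2.57, 3.14, 3.14, 3.14, 3.14].

## Interface

Orientations are given as a unit quaternion [w, x, y, z].
In Python, from bench import ctrl gives the robot as it stands. Calls block until the motion is done:
- ctrl.move_pose(position, orientation): joint-space move of the TCP to a pose.
- ctrl.move_linear(position, velocity=0.15, orientation=None, stop_force=None): straight line of the TCP; orientation=None keeps the orientation; velocity is the mean speed in m/s. With stop_force (N) it stops when the force on the tool has changed by that much, and returns True; else False.
- ctrl.set_joints(angles): joint-space move.
- ctrl.grip(opening): opening from 0.0 (shut) to 1.0 (fully open); the grip force is fixed at half the most; returns when the fingers have stopped.
- ctrl.pause(seconds).
- ctrl.inverse_kinematics(position, orientation): joint angles nearest the present ones, or None.
- ctrl.state(): the state.
- ctrl.grab_frame(name): name is "side" or "top"; returns a dict with "image" (480x640x3 uint8, blue, green, red), "range_z" (480x640 float32, m along the optical axis (not along the pixel's ray), 0 where there is no reading), "intrinsics" (3x3 intrinsics, pixels), "xyz" and "orientation" of the camera in the world. Camera axes: x right, y down, z forward; pixel columns grow to the right and rows downward; lengths in m; the calibration is good to about 2 mm. A picture is of the moment at which its call begins.
A pose or a line that the arm cannot do raises ctrl.Unreachable and nothing moves.
- ctrl.job_done(): hands the job in; it is judged then, once.
The state is a dict: "t": time; "joint_pos": joint angles; "joint_velocities": joint speeds; "tau": joint torques, N m; "tcp_pos": TCP position; "ee_rot": TCP orientation; "contact_force": force on the tool from outside, world axes, zero at the start; "torque": the same for the moment, N m; "gripper_width": opening from 0.0 (shut) to 1.0 (fully open); "finger_force": force on a finger pad.
Only numpy, scipy, OpenCV 4.12 (cv2) and the standard library are available. Lean on these libraries where they do the work, as an engineer would, in place of code of your own. Each camera call takes 0.05 s, during which the arm holds its last target. There are 200 camera calls.

## Working session

There is one attempt and no reset: what is moved stays moved. The work goes in short steps, each a Python script; the robot and the scene stay as the last script left them, time stands still between calls to the robot, and variables do not carry over. Pictures are saved under pics/ and viewed, at most 10 in all, crops included, and the job is handed in when it is done.

```bash
ls; mkdir -p pics
cat > h.py <<'E'
import numpy as np,cv2
from bench import ctrl
from scipy.spatial.transform import Rotation as R
def grab(n):
    f=ctrl.grab_frame(n); np.savez(f'pics/{n}.npz',**{k:np.asarray(v) for k,v in f.items()}); return f
def cloud(f):
    K=np.asarray(f['intrinsics']);z=f['range_z'];v,u=np.mgrid[:480,:640]
    p=np.stack([(u-K[0,2])/K[0,0]*z,(v-K[1,2])/K[1,1]*z,z],-1)
    q=np.asarray(f['orientation']);r=R.from_quat(q[[1,2,3,0]]).as_matrix()
    P=p@r.T+np.asarray(f['xyz']);P[z<=0]=np.nan
    return P
E
python3 - <<'E'
from h import *
for n in('side','top'):
    f=grab(n);cv2.imwrite(f'pics/{n}0.png',f['image']);print(n,f['xyz'],f['orientation'],f['intrinsics'])
print(ctrl.state())
E
```

```text
pics
side [ 0.34424605 -0.74180568  0.94459219] [-0.35059542  0.92386337 -0.1449145   0.05058773] [[547.20524889   0.         320.24010633]
 [  0.         547.20524889 234.20688619]
 [  0.           0.           1.        ]]
top [ 0.45544077 -0.00783849  1.24571777] [ 0.03824886 -0.70214272  0.71029581 -0.03181965] [[460.92826232   0.         319.36456707]
 [  0.         460.92826232 242.28025237]
 [  0.           0.           1.        ]]
{'t': 0.1, 'joint_pos': array([-1.30902976e+00,  3.20222732e-01,  1.56554291e+00, -1.78111749e-05,
        1.25740888e+00, -1.99531674e-02]), 'joint_velocities': array([-0.00148512, -0.00205282, -0.00234624,  0.00099781,  0.0003108 ,
        0.00055   ]), 'tau': array([ 3.06650727e-04, -4.13332987e+01, -2.32510167e+01,  7.29508116e-02,
        4.22026694e-02, -4.36060225e-05]), 'tcp_pos': array([ 0.15984024, -0.55218168,  0.40401261]), 'ee_rot': array([-7.84139721e-04,  9.90094946e-01,  1.40397197e-01, -1.03804393e-04]), 'contact_force': array([-0.54707155, -1.05303765,  0.13720546]), 'torque': array([-0.0331382 ,  0.04987238, -0.02524375]), 'finger_force': 0.0, 'gripper_width': 0.9960848019789281}
```

View pics/side0.png

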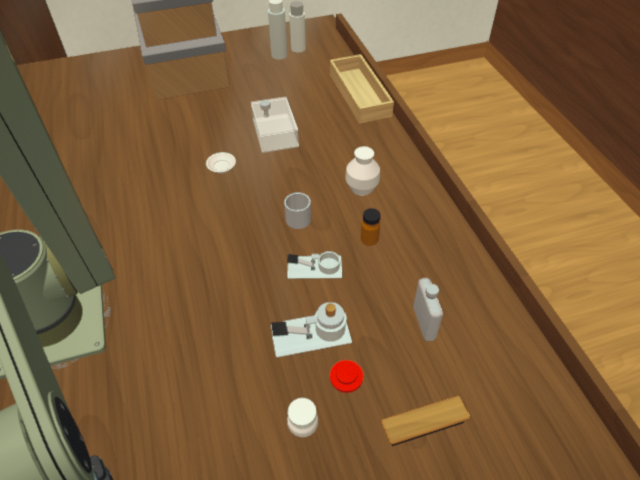

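View pics/top0.png

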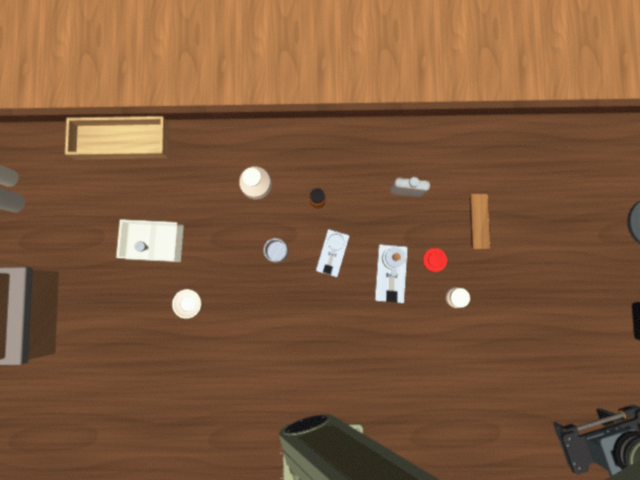

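Side view: the loaded, larger stand is at (311,333) with its black pad at (280,328) and its knob at (331,310). The tin is at (297,210).
Top view: stand (392,274), pad (392,296), knob (396,257), tin (275,250).
Possible confusions:
- **Stand:** the smaller empty stand, side (315,267), top (333,253).
- **Inner lid:** the red lid, side (346,376), top (435,260).
- **Tin:** the cream jar at side (302,416), and the small stand's cup.

I choose the larger stand, the lids on it, and the grey tin.

Run:
```python
from h import *
S=np.load('pics/side.npz');T=np.load('pics/top.npz')
a=cv2.resize(S['image'][290:360,260:360],(800,560)[:2],interpolation=cv2.INTER_CUBIC)[:, :]
b=cv2.resize(T['image'][235:310,360:460],None,fx=4,fy=4,interpolation=cv2.INTER_CUBIC)
c=cv2.resize(T['image'][235:310,225:325],None,fx=4,fy=4,interpolation=cv2.INTER_CUBIC)
a=cv2.resize(S['image'][285:360,260:360],None,fx=4,fy=4,interpolation=cv2.INTER_CUBIC)
d=cv2.resize(S['image'][175:250,250:350],None,fx=4,fy=4,interpolation=cv2.INTER_CUBIC)
cv2.imwrite('pics/c1.png',np.vstack([np.hstack([a,b]),np.hstack([d,c])]))
for n,f,boxes in(('top',T,dict(stand=(360,460,235,310),tin=(255,295,230,270))),('side',S,dict(stand=(265,360,290,360),tin=(275,322,185,235)))):
    P=cloud(f);img=f['image'].astype(int)
    for k,(u0,u1,v0,v1) in boxes.items():
        p=P[v0:v1,u0:u1].reshape(-1,3);c=img[v0:v1,u0:u1].reshape(-1,3)
        print(n,k,'table z',np.round(np.nanmedian(p[:,2]),4))
        def rep(nm,m):
            if m.sum()>2: q=p[m];print('  ',nm,m.sum(),np.round(q.mean(0),4),np.round((q.max(0)+q.min(0))/2,4),'ext',np.round(np.ptp(q,axis=0),4))
        if k=='stand':
            rep('knob>72',p[:,2]>.072);rep('cap58-66',(p[:,2]>.054)&(p[:,2]<.066));rep('rim41-48',(p[:,2]>.041)&(p[:,2]<.049)&(c.min(1)>70))
            rep('pad',(c.max(1)<45)&(p[:,2]>.034)&(p[:,2]<.055))
            rep('plate',(p[:,2]>.003)&(p[:,2]<.009)&(c.min(1)>150))
        else:
            m=(p[:,2]>.054)&(p[:,2]<.07);rep('rim',m)
            q=p[m];A=np.c_[2*q[:,:2],np.ones(len(q))];s=np.linalg.lstsq(A,(q[:,:2]**2).sum(1),rcond=None)[0];print('   circ',s[:2],np.sqrt(s[2]+s[:2]@s[:2]))
# plate orientation
```

```text
top stand table z 0.0015
   knob>72 51 [ 0.5325 -0.1921  0.0824] [ 0.5328 -0.1924  0.0813] ext [0.018  0.0185 0.014 ]
   cap58-66 266 [ 0.5295 -0.1943  0.0606] [ 0.4813 -0.2606  0.0602] ext [0.1503 0.1847 0.0116]
   rim41-48 176 [ 0.49   -0.2256  0.0455] [ 0.4843 -0.2592  0.045 ] ext [0.157  0.1931 0.008 ]
   pad 66 [ 0.4333 -0.1819  0.0429] [ 0.4332 -0.1816  0.0428] ext [0.0206 0.0217 0.0125]
   plate 658 [ 0.481  -0.1832  0.0059] [ 0.4929 -0.1875  0.006 ] ext [0.1533 0.0862 0.006 ]
top tin table z 0.001
   rim 88 [0.555  0.1179 0.0601] [0.5549 0.1174 0.0593] ext [0.0575 0.0579 0.0103]
   circ [0.55540541 0.11721464] 0.02831111671317816
side stand table z 0.0016
   knob>72 99 [ 0.5308 -0.1959  0.0808] [ 0.5311 -0.1944  0.0795] ext [0.0188 0.02   0.0149]
   cap58-66 415 [ 0.5294 -0.1982  0.0601] [ 0.5229 -0.1942  0.0599] ext [0.0672 0.0539 0.0114]
   rim41-48 215 [ 0.5188 -0.2075  0.0451] [ 0.4891 -0.1972  0.045 ] ext [0.1447 0.0557 0.0079]
   pad 5 [ 0.4218 -0.1882  0.0461] [ 0.4217 -0.1874  0.0463] ext [0.0035 0.0109 0.0025]
   plate 1131 [ 0.4762 -0.2018  0.0058] [ 0.4901 -0.1912  0.006 ] ext [0.1513 0.0847 0.006 ]
side tin table z 0.0011
   rim 153 [0.5541 0.1154 0.058 ] [0.5542 0.1158 0.0597] ext [0.0593 0.0636 0.0113]
   circ [0.55464644 0.11603565] 0.028443224674841134
```

View pics/c1.png

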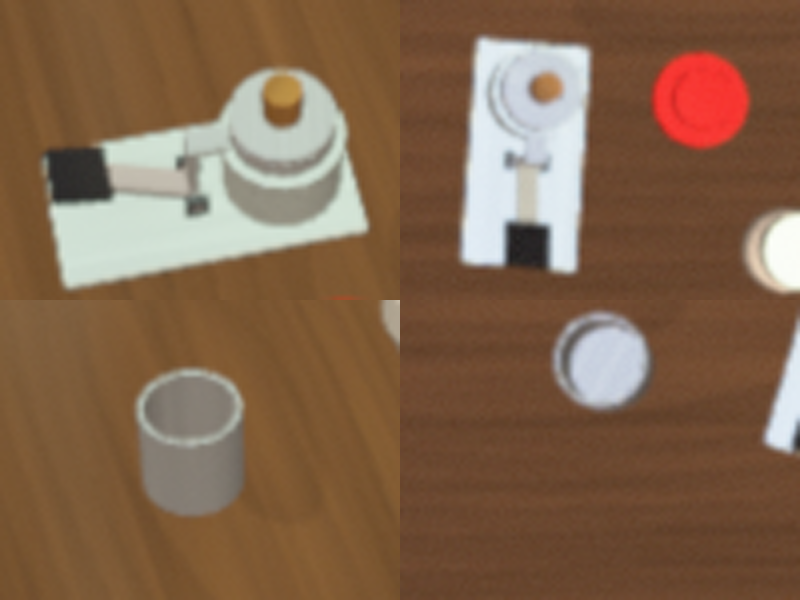

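The crop shows that the larger stand (left pair, top row) holds the silver nested lids with the wooden knob. The hook is over the rim and the black pad is up. The red lid beside it is separate, and the tin (bottom row) is open and upright. Measured heights agree with the text: knob top 83 mm, tin rim 60 mm.

```bash
cat >> h.py <<'E'
def quat(deg):
    a=np.radians(deg)/2; return [0,np.cos(a),np.sin(a),0]
def tcp(xy,ztip_grasp): return [xy[0],xy[1],ztip_grasp+.172]
E
cat > press.py <<'E'
from h import *
cs=[]
for n,box in(('top',(360,420,235,310)),('side',(265,360,290,360))):
    f=np.load(f'pics/{n}.npz');u0,u1,v0,v1=box
    p=cloud(f)[v0:v1,u0:u1].reshape(-1,3)
    k=p[p[:,2]>.0805];print(n,'knobtop',len(k),k.mean(0).round(4),((k.max(0)+k.min(0))/2).round(4))
    m=(p[:,2]>.004)&(np.abs(p[:,0]-.49)<.09)&(np.abs(p[:,1]+.19)<.05)&(p[:,2]<.008)
    r=cv2.minAreaRect((p[m][:,:2]*1000).astype(np.float32));print(n,'plate',r)
    t=p[(p[:,2]>.0585)&(p[:,2]<.0635)&(p[:,0]>.49)];c,rad=cv2.minEnclosingCircle((t[:,:2]*1000).astype(np.float32));print(n,'cap top',len(t),c,rad)
    P=cloud(f)
    uv={'top':(435,260),'side':(346,376)}[n];print(n,'red',P[uv[1],uv[0]])
E
python3 press.py
```

```text
top knobtop 40 [ 0.5327 -0.1916  0.0834] [ 0.5328 -0.1922  0.0845]
top plate ((490.33306884765625, -191.75729370117188), (95.81783294677734, 179.2301483154297), 89.94679260253906)
top cap top 192 (532.5062255859375, -193.05157470703125) 25.49034881591797
top red [ 0.52587319 -0.30160682  0.02964275]
side knobtop 62 [ 0.5308 -0.1942  0.0831] [ 0.5311 -0.1939  0.0837]
side plate ((492.264404296875, -197.14532470703125), (91.1661148071289, 179.46047973632812), 81.46661376953125)
side cap top 326 (531.7251586914062, -193.73924255371094) 25.890634536743164
side red [ 0.52341283 -0.3088863   0.02649308]
```

Run:
```python
from h import *
xy=np.array([.532,-.1933])+.104*np.array([-.9954,.0958])
q=quat(-5.5)
ctrl.grip(0.0)
ctrl.move_pose([*xy,.191+.09],q);s=ctrl.state();print(s['t'],s['tcp_pos'],s['contact_force'],s['gripper_width'])
h=ctrl.move_linear([*xy,.191+.05],.12)
h=ctrl.move_linear([*xy,.191+.006],.03,stop_force=16)
s=ctrl.state();print(h,s['t'],s['tcp_pos'][2]-.191,s['contact_force'])
```

```text
3.1917 [ 0.42861273 -0.18393373  0.2812722 ] [-0.08898856  0.5767244   0.37887784] 0.003217956871666493
True 4.7333 0.01618912298440464 [-2.52112026  0.3124692  10.61480938]
```

Run:
```python
from h import *
s=ctrl.state();xy=s['tcp_pos'][:2]
h=ctrl.move_linear([*xy,.191+.006],.02,stop_force=12)
s=ctrl.state();print(h,s['t'],s['tcp_pos'][2]-.191,s['contact_force'])
ctrl.move_linear([*xy,.191+.09],.15)
ctrl.move_linear([xy[0]-.1,xy[1],.30],.25)
a=grab('top');b=grab('side');print(ctrl.state()['t'])
P=cloud(a);m=(a['image'].max(2)<45)
for y,x in zip(*np.nonzero(m[280:312,375:410])): pass
sub=P[280:312,375:410][m[280:312,375:410]];sub=sub[(sub[:,2]<.06)&(sub[:,2]>.007)];print(len(sub),sub.mean(0),sub.min(0),sub.max(0))
k=cv2.INTER_CUBIC
cv2.imwrite('pics/c2.png',np.hstack([cv2.resize(b['image'][285:360,260:360],None,fx=4,fy=4,interpolation=k),cv2.resize(a['image'][235:310,360:460],None,fx=4,fy=4,interpolation=k)]))
```

```text
True 4.975 0.016239741338516245 [-2.28831916  0.42041873 10.4954414 ]
6.275
30 [ 0.42533272 -0.18444842  0.01274253] [ 0.41682734 -0.19100379  0.00861886] [ 0.43526536 -0.17264274  0.016585  ]
```

View pics/c2.png

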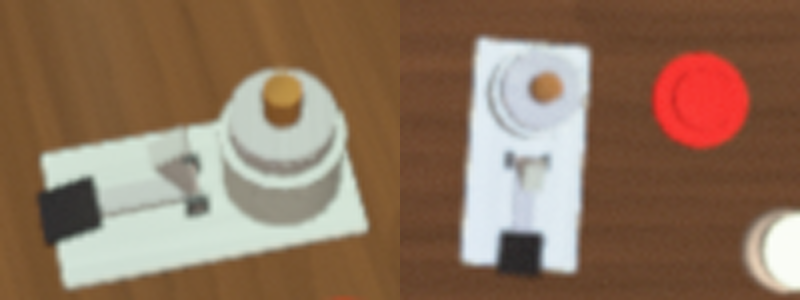

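The lever stays down: pad at about 13 mm (crop 70,210) with the hook swung clear. Next I grasp the inner lid's rim.

Run:
```python
from h import *
c=[.532,-.1933];q=quat(-5.5)
ctrl.grip(.88)
ctrl.move_pose(tcp(c,.16),q)
print(ctrl.state()['tcp_pos'])
print(ctrl.move_linear(tcp(c,.041),.1,stop_force=10))
s=ctrl.state();print(s['t'],s['tcp_pos'],s['contact_force'])
ctrl.grip(.5)
s=ctrl.state();print(s['t'],s['gripper_width']*91,s['finger_force'],s['contact_force'],s['tcp_pos'])
a=grab('top');b=grab('side')
k=cv2.INTER_CUBIC
cv2.imwrite('pics/c3.png',np.hstack([cv2.resize(b['image'][265:360,260:360],None,fx=4,fy=4,interpolation=k),cv2.resize(a['image'][215:310,345:445],None,fx=4,fy=4,interpolation=k)]))
```

```text
[ 0.53092722 -0.19313468  0.33132176]
False
9.7167 [ 0.5322494  -0.19340745  0.21363313] [-0.37048887  0.33798547 -0.32992582]
10.15 60.820418010900184 30.0004573026672 [-0.38397152  2.47889975  3.2751136 ] [ 0.53213614 -0.19293329  0.21335736]
```

View pics/c3.png

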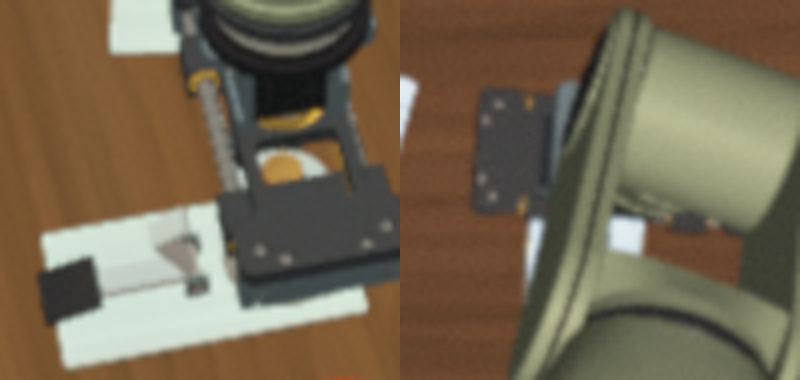

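Gripped at about 61 mm (rim 62). Next I lift and carry the lids over the tin, turned 90° so the side camera sees lid and tin together.

Run:
```python
from h import *
c=[.532,-.1933];tin=[.555,.1168]
ctrl.move_linear(tcp(c,.06),.04); ctrl.move_linear(tcp(c,.19),.12)
s=ctrl.state();print(s['t'],s['gripper_width']*91,s['finger_force'],s['contact_force'],s['joint_pos'])
best=None
for a in(84.5,-95.5):
    j=ctrl.inverse_kinematics(tcp(tin,.19),quat(a));print(a,j)
    if j is not None and(best is None or abs(j[5])<best[1]):best=(a,abs(j[5]))
a=best[0];open('ang','w').write(str(a))
ctrl.move_linear(tcp(tin,.19),.12,orientation=quat(a))
ctrl.move_linear(tcp(tin,.095),.08)
s=ctrl.state();print(s['t'],s['gripper_width']*91,s['contact_force'],s['tcp_pos'],s['joint_pos'])
b=grab('side');P=cloud(b)
cv2.imwrite('pics/c4.png',cv2.resize(b['image'][150:240,247:347],None,fx=6,fy=6,interpolation=cv2.INTER_CUBIC))
```

```text
12.1083 60.78817945572417 29.99952882528305 [ 0.58967942 -0.38493964 -3.00660883] [-3.68857095e-01  3.36511454e-01  1.65401906e+00 -1.13737365e-05
  1.15298476e+00  1.29794862e+00]
84.5 [ 1.87145623e-01  3.37463670e-01  1.65013147e+00 -4.44089210e-16
  1.15399751e+00  2.83138732e-01]
-95.5 None
16.1833 61.151772301267826 [-0.36519867 -0.21158251 -1.84254468] [0.55525273 0.11683343 0.26759677] [ 1.87125183e-01  4.27401179e-01  1.77454738e+00 -2.20826140e-05
  9.38296327e-01  2.83130892e-01]
```

View pics/c4.png

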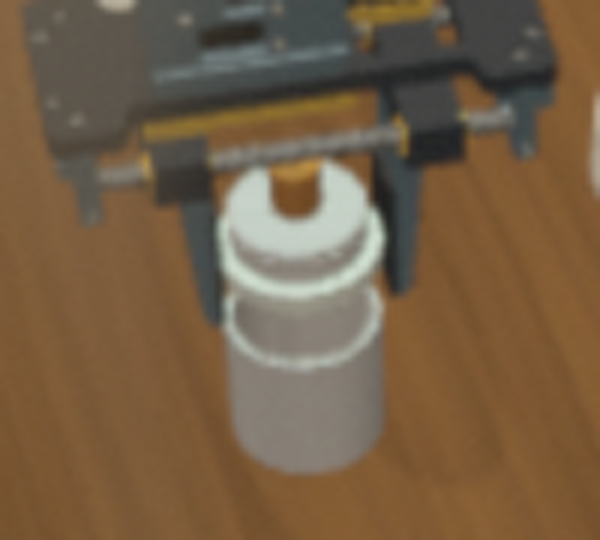

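The side crop shows lid and tin clearly: lid rim around (302,240), tin mouth around (303,315). The lids are level. I'll measure the lid axis against the tin axis from the same camera.

```bash
cat > off.py <<'E'
from h import *
from scipy.optimize import least_squares
f=np.load('pics/side.npz');P=cloud(f)
I=f['image'].astype(int)
p=P[180:235,270:325].reshape(-1,3)
col=I[180:235,270:325].reshape(-1,3)
def cyl(zl,zh,r,c0,tol=.006):
    q=p[(p[:,2]>zl)&(p[:,2]<zh)];d=np.hypot(*(q[:,:2]-c0).T);q=q[(abs(d-r)<tol)&(q[:,1]<c0[1])]
    s=least_squares(lambda c:np.hypot(*(q[:,:2]-c).T)-r,c0,loss='soft_l1',f_scale=.001)
    return s.x.round(4),len(q),np.std(s.fun).round(4)
c0=np.array([.555,.116])
print('tin wall',cyl(.008,.054,.030,c0));print('lid rim',cyl(.0905,.0975,.031,c0,.004));print('cap skirt',cyl(.102,.113,.026,c0,.004))
t=p[(p[:,2]>.1135)&(p[:,2]<.1175)]; m=cv2.minEnclosingCircle((t[:,:2]*1e3).astype(np.float32));print('cap top',len(t),m)
h=np.histogram(p[:,2][(p[:,2]>.08)&(p[:,2]<.13)],np.arange(.08,.131,.002));print(h[0])
t=p[(p[:,2]>.0575)&(p[:,2]<.0625)]; m=cv2.minEnclosingCircle((t[:,:2]*1e3).astype(np.float32));print('tin rim',len(t),m)
t=p[(p[:,2]>.097)&(p[:,2]<.1015)]; m=cv2.minEnclosingCircle((t[:,:2]*1e3).astype(np.float32));print('lid rimtop',len(t),m)
E
python3 off.py
```

```text
tin wall (array([0.5549, 0.1176]), 343, np.float64(0.0014))
lid rim (array([0.5551, 0.1172]), 70, np.float64(0.0016))
cap skirt (array([0.5547, 0.117 ]), 79, np.float64(0.0014))
cap top 165 ((553.0233154296875, 99.69349670410156), 41.01585388183594)
[ 9  5  8  7 13 21 24 22 37 69 39 24 22 26 26 30 78 96 59 14 13 16 16 13
 14]
tin rim 53 ((553.1385498046875, 113.7470703125), 30.130117416381836)
lid rimtop 110 ((554.0079956054688, 102.18282318115234), 40.361331939697266)
```

Run:
```python
from h import *
s=ctrl.state();tin=[.5552,.1171]
ctrl.move_linear(tcp(tin,.077),.04,stop_force=6)
h=ctrl.move_linear(tcp(tin,.0640),.015,stop_force=7)
s=ctrl.state();print(h,s['t'],s['tcp_pos']-[0,0,.172],s['contact_force'],s['torque'])
b=grab('side')
cv2.imwrite('pics/c5.png',cv2.resize(b['image'][150:240,247:347],None,fx=6,fy=6,interpolation=cv2.INTER_CUBIC))
```

```text
True 17.525 [0.55527648 0.1170926  0.06634056] [ 0.56460479 -0.06817151  4.8343323 ] [-0.04703183 -0.00395835 -0.00550003]
```

View pics/c5.png

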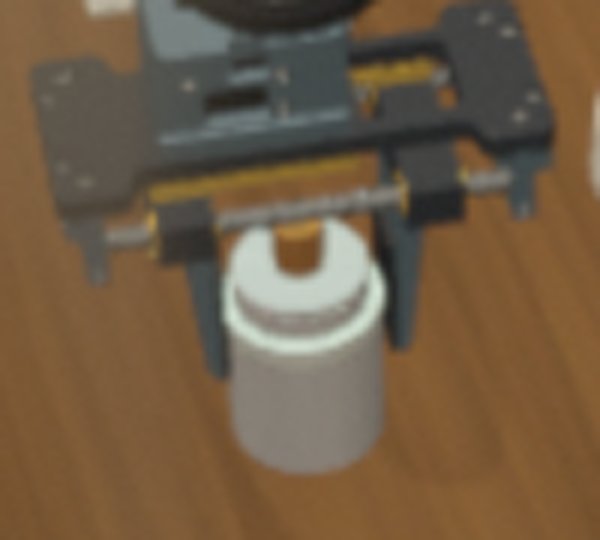

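Contact came exactly at the home height (grasp point 66.3 mm), and the lid is flush on the tin. Next I release, rise and take the knob.

Run:
```python
from h import *
tin=[.5552,.1171]
ctrl.grip(.9)
ctrl.pause(.2)
s=ctrl.state();print(s['t'],s['gripper_width']*91,s['contact_force'])
ctrl.move_linear(tcp(tin,.108),.06,stop_force=5)
b=grab('side')
cv2.imwrite('pics/c6.png',cv2.resize(b['image'][150:240,247:347],None,fx=6,fy=6,interpolation=cv2.INTER_CUBIC))
P=cloud(b);p=P[180:235,270:325].reshape(-1,3);k=p[(p[:,2]>.0895)&(p[:,2]<.104)&(np.hypot(p[:,0]-.555,p[:,1]-.117)<.016)]
print(len(k),k.mean(0),(k.min(0)+k.max(0))/2,np.ptp(k,axis=0));print(ctrl.state()['tcp_pos'],ctrl.state()['contact_force'])
```

```text
18.3 81.98878937218984 [ 0.49446646 -0.55563542  0.01127029]
41 [0.55284702 0.10992519 0.09746261] [0.55434942 0.11238912 0.0969019 ] [0.01914526 0.01449252 0.0132929 ]
[0.55499745 0.11704328 0.27957561] [-0.17110183  0.60323554  0.29189159]
```

View pics/c6.png

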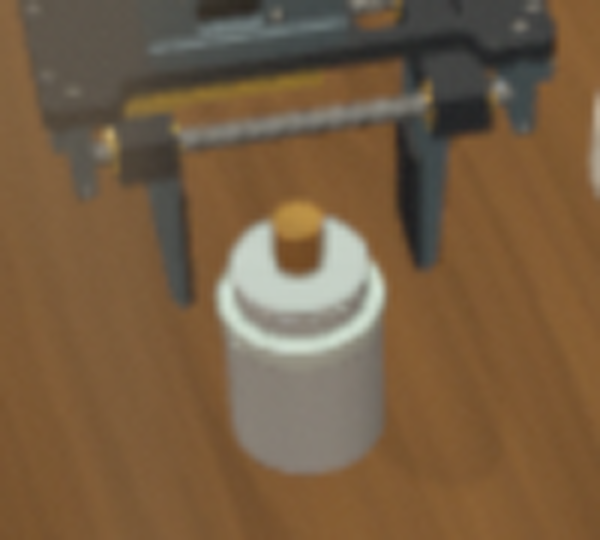

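The lids sit level on the tin with the knob free between the fingers. Next I grip the knob and lift straight up.

Run:
```python
from h import *
ctrl.grip(.1)
s=ctrl.state();print(s['t'],s['gripper_width']*91,s['finger_force'],s['contact_force'],s['tcp_pos'])
xy=s['tcp_pos'][:2];z=s['tcp_pos'][2]
ctrl.move_linear([*xy,z+.02],.025);ctrl.move_linear([*xy,z+.1],.08)
ctrl.pause(.5)
s=ctrl.state();print(s['t'],s['gripper_width']*91,s['contact_force'],s['joint_velocities'].round(4))
b=grab('side')
cv2.imwrite('pics/c7.png',cv2.resize(b['image'][130:240,237:357],None,fx=5,fy=5,interpolation=cv2.INTER_CUBIC))
```

```text
20.1917 19.204526359742264 29.99969333410263 [-0.30410852 -0.72825821 -0.39047986] [0.55521153 0.11709151 0.28000055]
22.7917 19.22572777697792 [ 0.49184361 -0.69534962 -0.31178689] [ 0.0002 -0.0017 -0.0013 -0.      0.0009  0.0024]
```

View pics/c7.png

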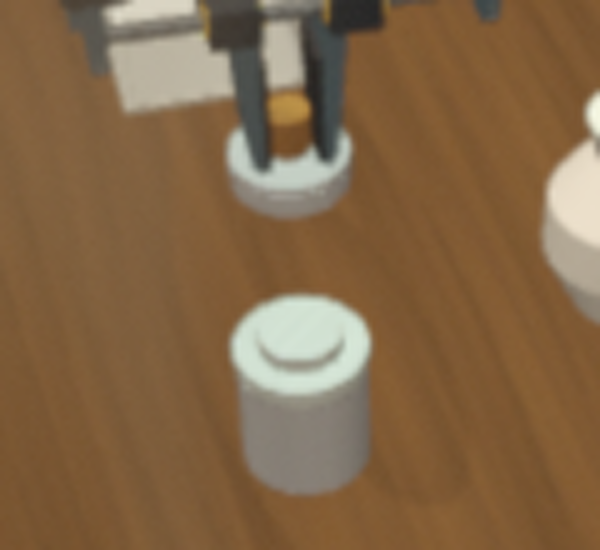

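The outer lid is held level at crop (290,160), and the inner lid is seated in the tin at (300,345). I'm handing the job in.

```bash
python3 -c "
from bench import ctrl
print(ctrl.job_done())"
```

```text
the job is handed in; nothing more can be done
None
```

The job is handed in at about 23 s of the 69 s allowed: the trip lever stayed down, the inner lid is seated fully home in the tin, and the outer lid is held still and level by its knob about 100 mm above where it sat.

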